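Service the desk air purifier: filter in, fan-wheel cap off

ROBOT

A 7-joint arm with a two-finger parallel gripper is mounted at the origin on a cart in front of the work surface, level with it; the furniture and walls round the work are solid. World frame = base frame: x ahead of the robot, y to its left, z up, the work surface at z = 0. Lengths are in m, angles in rad, forces in N, time in s.
With the tool pointing down it reaches from about 0.425 to 0.925 m from the base axis. Payload 6.8 kg.
Tool frame: the origin (TCP) lies on the front face of the gripper's body, between the roots of the fingers; the fingertips stand 73 mm ahead of it and the grasp point (between the pads) lies 54 mm ahead of it (env.nose_length is the distance from the TCP to the fingertips, in m); z points along the fingers, y is the line along which they close (so a half turn about z gives the same grasp; the last joint's range is limited). The gripper opens to 85 mm and grips with 20 to 120 N. Pads are 22 mm wide; open, the fingers measure 114 mm over their backs; the gripper's body (76 mm by 85 mm) begins 54 mm behind the grasp point. The pads swing forward as they close: fully open they stand 13 mm farther back than shut.
Start: joints at [1.048, 0.477, 0.022, 1.555, -0.011, 1.109, -0.083], TCP at [0.272, -0.618, 0.304] pointing down, gripper open.
Joint ranges: [-2.96, 2.96], [-0.34, 2.1], [-1.41, 1.46], [0.24, 2.44], [-1.37, 4.51], [0.17, 1.92], [-2.96, 2.96]. Speed limits (rad/s): [2.39, 2.39, 3.14, 3.14, 3.14, 3.14, 3.14].

INTERFACE

Orientations are given as a unit quaternion [w, x, y, z].
In Python, from cell import env, kin, camera, calibration, job gives the robot as it stands. The module is installed in compiled form; this text tells all that it offers. Calls block until the motion is done:
- env.reach(position, orientation): joint-space move of the TCP to a pose.
- env.movel(position, velocity=0.15, rot=None, stop_force=None): straight line of the TCP; rot=None keeps the orientation; velocity is the mean speed in m/s. With stop_force (N) it stops when the force on the tool has changed by that much, and returns True; else False.
- env.goto_joints(angles): joint-space move.
- env.grip(opening, f_grip=None): finger opening in m; f_grip is the grip in N (None keeps the last); returns when the fingers have stopped.
- env.dwell(seconds).
- kin.inverse_kinematics(position, orientation): joint angles nearest the present ones, or None.
- env.get_state(): the state.
- camera(name): name is "scene" or "top" or "wrist"; returns (picture, depth): 400x640x3 uint8, blue, green, red; 400x640 float32, m along the optical axis (not along the pixel's ray), 0 where there is no reading.
- calibration(name): a dict with "fx", "fy", "cx", "cy" (pixels), "rvec" (rotation vector, rad) and "tvec" (3), from world to camera coordinates, as OpenCV has them. Camera axes: x right, y down, z forward; pixel columns grow to the right and rows downward; lengths in m; the calibration is good to about 2 mm. The wrist camera is an equidistant fisheye: a pixel r from the principal point sees the ray r / f radians off the axis. A picture is of the moment at which its call begins: read the wrist's pose just before it. calibration takes no time and is no camera call; for the wrist camera it gives the pose at the moment of the call.
A pose or a line that the arm cannot do raises env.PlanningError and nothing moves.
- job.job_done(): hands the job in; it is judged then, once.
The state is a dict: "time": time; "qpos": joint angles; "joint_velocities": joint speeds; "joint_torque": joint torques, N m; "tcp_pos": TCP position; "orientation": TCP orientation; "force": force on the tool from outside, world axes, zero at the start; "torque": the same for the moment, N m; "opening": finger opening in m; "gripper_force": force on a finger pad.
Only numpy, scipy, OpenCV 4.12 (cv2) and the standard library are available. Lean on these libraries where they do the work, as an engineer would, in place of code of your own. Each camera call takes 0.05 s, during which the arm holds its last target. There are 200 camera calls.

TASK

I am cleaning the desk air purifier. First slide the tray with the fresh filter lying in it all the way into the slot in the purifier's side, so that the wheel's dust cannot drop into the base, then unscrew the cap that holds the fan wheel: I do not know whether its thread is right- or left-handed, so try it both ways and unscrew it the way that it loosens rather than pulling it off. Lift the cap off upright and finish holding it still in the gripper, more than 10 cm above the wheel, so that I can take the wheel out; leave the small things on the desk where they are.

Things in the scene. Friction and masses are not known exactly. Their poses are not given: they have to be found in the camera images.
- purifier: White desk air purifier, a low fixed box 185 (x) x 160 (y) x 80 mm. Origin on the desk; slot face at x = -80 mm, rear at x = +105 mm, sides at y = +-80 mm; its -x axis points out of the slot face, z up. On top, grille off, an open round well of 120 mm diameter around x = -12 mm, y = 0 holds the fan wheel.
- slot (a point): Middle of the slot's mouth at desk level, on the purifier's slot face (x = -80 mm, y = 0); axes as the purifier's. The slot is 105 mm wide, 37 mm high, 125 mm deep; its floor is the desk top, on which the tray slides. The tray has about 2.5 mm room each side.
- wheel: Grey fan wheel in the well, 110 mm across, straight radial blades, locked: it does not turn. Origin on its axis, 46 mm above the desk; z up. Above the origin: hub (seat of the cap) 14 mm, blade tops 27 mm, well rim 34 mm. At the start the cap's x axis lies along the wheel's.
- cap: Grey loose screw cap on the wheel's hub, 45 g, z up. Origin at the middle of its underside (60 mm above the desk when on). Ribbed skirt 44 mm across, 23.5 mm high. Three-start thread, lead 24 mm a turn, less than a quarter turn long; its hand is not known and differs from case to case. The shaft end stands 18 mm up inside the cap: clear once raised 20 mm.
- cap_bar (a point): Middle of the cap's finger bar, 35 mm above the cap's origin. Bar 38 mm long (cap's x), 10 mm thick (cap's y, grip it across this), 23.5 to 47 mm above the origin, wholly above the purifier's top. Wrong way: hard stop within 0.1 rad. Right way: nearly no resistance, stop at about 1.45 rad; between 1.05 and 1.4 rad the cap lifts straight off. No need to raise it while turning.
- tray: Loose filter tray on the desk, 0.16 kg: grey pan 110 (x) x 100 (y) mm with 10 mm rims; origin in the middle of the pan's underside, z up. At its -x end a white front panel 120 x 34 mm, 6 mm thick (x = -61 to -55 mm). Goes into the slot +x end first, axes parallel to the purifier's; home when the panel meets the slot face: origin at x = -25 mm, y = 0 of the purifier.
- tray_tab (a point): Grip point on the tray's pull tab, at x = -86 mm, y = 0, z = 35 mm of the tray. The tab stands out from the front panel along the tray's -x: 10 mm thick (y; grip it across this), x = -60 to -104 mm, z = 6 to 42 mm.
- filter: Framed pleated filter, 88 (x) x 86 (y) x 20 mm, 60 g, lying loose in the tray. Origin at the middle of its underside, 3 mm above the tray's.
- washi_a: Roll of paper tape, 43 mm diameter, 15 mm high, lying on the desk; origin under its centre. Bystander.
- eraser: Eraser, 18 x 42 x 12 mm, lying near the desk's front edge; origin under its centre. Bystander.
- pencil_ochre: Pencil, 165 mm long (its y), 7 mm thick, lying near the desk's front edge; origin under its middle. Bystander.
- wood_star_b: Small flat wooden star, 37 mm across, 8 mm thick; origin under its centre. Bystander.

How it is judged:
By the outcome, as a careful person would: the job done as asked, in the order asked, and still so for the second after the job is handed in, while the arm keeps its last pose, push and grip.
It also fails if it takes over 58 s, if anything falls off the work surface, if the arm or the gripper's body presses on something with over 40 N, if the wrist force passes 120 N, or if a joint passes its speed limit or range.

## Working session

There is one attempt and no reset: what is moved stays moved. The work goes in short steps, each a Python script; the robot and the scene stay as the last script left them, time stands still between calls to the robot, and variables do not carry over. Pictures are saved under pics/ and viewed, at most 10 in all, crops included, and the job is handed in when it is done.

```bash
mkdir -p pics
cat > h.py <<'E'
import numpy as np, cv2
from cell import env, kin, camera, calibration, job
def cam(n):
    c=calibration(n); R,_=cv2.Rodrigues(np.array(c["rvec"],float)); return c,R,np.array(c["tvec"],float).ravel()
def cloud(n,depth):
    c,R,t=cam(n); v,u=np.mgrid[0:400,0:640]
    P=np.stack([(u-c["cx"])/c["fx"]*depth,(v-c["cy"])/c["fy"]*depth,depth],-1)
    return (P-t)@R
def ray(n,u,v,z):
    c,R,t=cam(n); d=np.array([(u-c["cx"])/c["fx"],(v-c["cy"])/c["fy"],1])@R; o=-R.T@t
    return o+d*(z-o[2])/d[2]
E
python3 - <<'E'
from h import *
for n in("top","scene"):
    p,d=camera(n); cv2.imwrite(f"pics/{n}.png",p); np.save(n,d); np.save(n+"p",p)
    c,R,t=cam(n); print(n,c["fx"],-R.T@t,R[2])
s=env.get_state();print(s["time"],s["tcp_pos"],s["orientation"],s["opening"])
E
```

```text
top 370.4603834952393 [0.43450213 0.13937093 0.97322383] [ 0.09674997  0.01265453 -0.99522827]
scene 441.8958545704179 [0.14724696 0.91939361 0.55959964] [ 0.38313484 -0.79388964 -0.47217257]
0.1 [ 0.27188079 -0.61737992  0.30303669] [-7.83455390e-04  9.78565619e-01  2.05933657e-01 -2.09478797e-04] 0.08539965437983679
```

View pics/top.png

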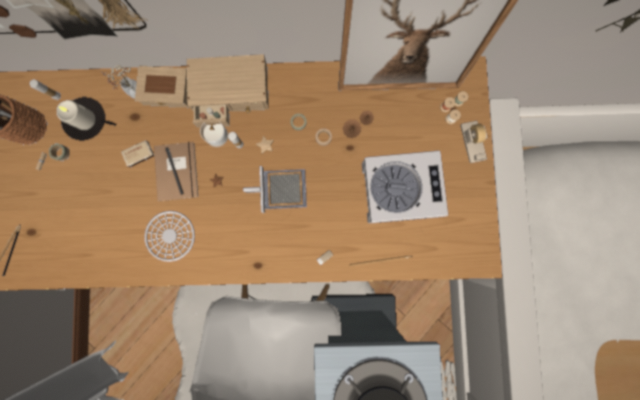

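View pics/scene.png

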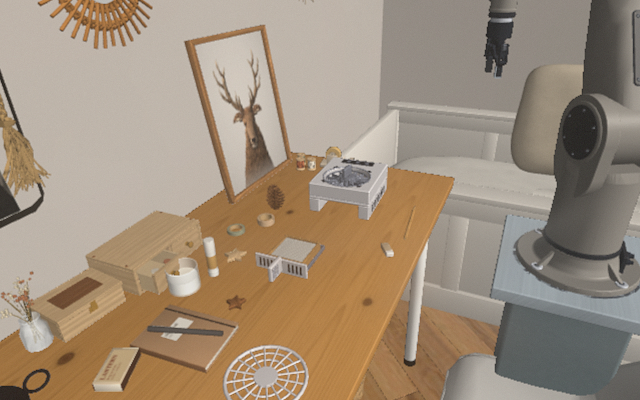

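The top view shows the purifier at about (405,187) with its slot face to the left (+y), the tray at (285,188) and its tab at (252,190). The small things are clear of the line between tray and slot. Next I'll measure from depth and mask.

Run:
```python
from h import *
d=np.load("top.npy");p=np.load("topp.npy");P=cloud("top",d);v,u=np.mgrid[0:400,0:640]
def rect(name,win,z0,z1):
    a,b,c,e=win; m=(u>a)&(u<b)&(v>c)&(v<e)&(P[...,2]>z0)&(P[...,2]<z1)
    q=P[m]; r=cv2.minAreaRect((q[:,:2]*1000).astype(np.float32)); print(name,m.sum(),np.median(q,0).round(4),[np.round(x,1) for x in r])
desk=P[(u>290)&(u<350)&(v>220)&(v<245)];print("desk",np.median(desk[:,2]),desk[:,2].std())
rect("pur",(350,460,140,230),.07,.09)
rect("bar",(370,425,160,215),.1,.12)
rect("cap",(370,425,160,215),.081,.12)
rect("panel",(255,275,160,220),.026,.04)
rect("tab",(240,262,180,200),.03,.05)
rect("tray",(265,312,160,220),.006,.03)
big=cv2.resize(p[145:235,235:455],None,fx=3.6,fy=3.6,interpolation=cv2.INTER_CUBIC);cv2.imwrite("pics/crop.png",big)
```

```text
desk -0.00012480783823349336 0.06828835560727407
pur 3701 [ 0.5441 -0.0978  0.0799] [array([545.3, -76.6]), array([160.1, 185.6]), np.float64(3.5)]
bar 70 [ 0.5432 -0.0511  0.1067] [array([543.6, -52. ]), array([37.3,  9.7]), np.float64(86.4)]
cap 561 [ 0.54   -0.0544  0.0825] [array([540.8, -55.9]), array([129. , 129.7]), np.float64(88.0)]
panel 137 [0.5541 0.2815 0.0336] [array([554. , 279.4]), array([115.3,  30.5]), np.float64(8.5)]
tab 98 [0.5526 0.2989 0.04  ] [array([549.4, 304.2]), array([46.8, 45. ]), np.float64(0.6)]
tray 1242 [0.5551 0.2202 0.0158] [array([555.6, 221.4]), array([100.4, 105.8]), np.float64(1.0)]
```

View pics/crop.png

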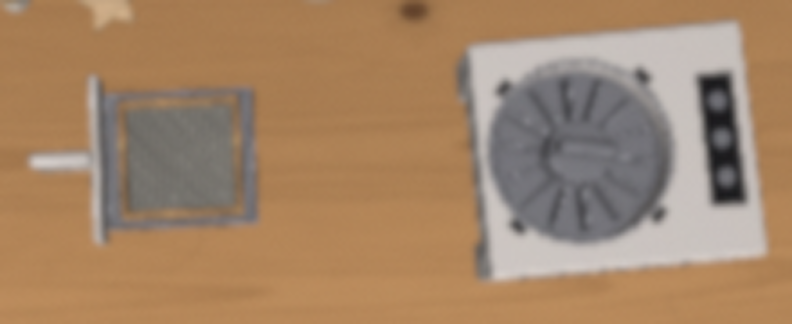

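The crop shows the tab at (30–90,161), the panel from (95,77) to (100,242), and the cap's bar at (553–617,~153). The rectangles match the known sizes. I'll refine the tab and purifier edges and check the IK branches.

```bash
cat >> h.py <<'E'
A_P=np.radians(3.5-90); C=np.array([.5453,-.0766])
def pur(x,y=0):
    c,s=np.cos(A_P),np.sin(A_P); X=np.array([c,s]);Y=np.array([-s,c]); return C+X*(x-.0125)+Y*y
def q(th): return [0,np.cos(th/2),np.sin(th/2),0]
def put(xy,z): return [float(xy[0]),float(xy[1]),float(z)]
def st():
    s=env.get_state(); print("t%.2f"%s["time"],np.round(s["tcp_pos"],4),"F",np.round(s["force"],1),"T",np.round(s["torque"],2),"op %.4f gf %.1f"%(s["opening"],s["gripper_force"]),np.round(s["qpos"],2)); return s
E
python3 - <<'E'
from h import *
d=np.load("top.npy");P=cloud("top",d);v,u=np.mgrid[0:400,0:640]
m=(u>350)&(u<460)&(v>140)&(v<230)&(P[...,2]>.07)&(P[...,2]<.09)
for lab,rng in(("top",range(375,438)),("bot",range(375,438))):
    pts=[]
    for k in rng:
        r=np.where(m[:,k])[0]; r=r[0] if lab=="top" else r[-1]; pts.append(P[r,k,:2])
    pts=np.array(pts);f=np.polyfit(pts[:,1],pts[:,0],1);print(lab,np.degrees(np.arctan(f[0])),np.polyval(f,-.0766))
pts=np.array([P[r,np.where(m[r])[0][0],:2] for r in range(170,210)]);f=np.polyfit(pts[:,0],pts[:,1],1);print("face",np.degrees(np.arctan(f[0])),np.polyval(f,.5396))
t=P[(u>238)&(u<258)&(v>180)&(v<200)&(P[...,2]>.037)&(P[...,2]<.046)]
print("tab",len(t),t.mean(0),t.min(0),t.max(0),np.degrees(np.arctan(np.polyfit(t[:,1],t[:,0],1)[0])))
m=(u>255)&(u<275)&(v>160)&(v<220)&(P[...,2]>.03)&(P[...,2]<.037);t=P[m];print("panel",t[:,:2].min(0),t[:,:2].max(0),np.degrees(np.arctan(np.polyfit(t[:,0],t[:,1],1)[0])))
for th in(92,-88):
    print(th,np.round(kin.inverse_kinematics([.553,.31,.2],q(np.radians(th))),2))
for th in(86.4,-93.6):
    for k in(-80,0,80): 
        r=kin.inverse_kinematics([.5437,-.052,.149],q(np.radians(th+k))); print(th+k,None if r is None else np.round(r,2))
E
```

```text
top -3.54803954948389 0.6236457126006323
bot -3.5909284524224327 0.46617262834449125
face 3.44551923453461 0.015076350934109532
tab 57 [0.55328806 0.30832516 0.04161917] [0.54920556 0.2907815  0.03781389] [0.55743138 0.32675731 0.04462727] 1.111546536849687
panel [0.49573488 0.2774482 ] [0.61198522 0.28930545] 1.2012084783569097
92 [ 0.09  0.76 -1.05  1.7   0.73  1.12 -1.14]
-88 [ 0.16  0.85 -1.19  1.69  0.84  1.2   1.93]
6.400000000000006 [ 0.14  0.48 -0.2   1.98  0.14  0.7  -1.61]
86.4 [ 0.35  0.51 -0.47  1.97  0.33  0.74 -0.38]
166.4 [ 0.47  0.55 -0.63  1.96  0.45  0.78  0.92]
-173.6 [ 0.5   0.56 -0.66  1.96  0.47  0.79  1.25]
-93.6 [-0.85  0.94  1.26  2.04 -1.07  1.06 -2.24]
-13.599999999999994 [ 0.08  0.47 -0.13  1.98  0.09  0.69 -1.91]
```

Run:
```python
from h import *
th=np.radians(91.2); xy=[.5533,.3105]
env.reach(put(xy,.16),q(th)); st()
print(env.movel(put(xy,.089),.12,stop_force=15)); st()
env.grip(0,40); st()
p,d=camera("top"); cv2.imwrite("pics/g.png",cv2.resize(p[140:240,220:460],None,fx=3.3,fy=3.3,interpolation=cv2.INTER_CUBIC)); np.save("gd",d)
```

```text
t3.52 [0.5538 0.3097 0.1599] F [-0.2  0.1 -0.2] T [ 0.01  0.05 -0.01] op 0.0856 gf 0.0 [ 0.07  0.81 -1.01  1.72  0.78  1.07 -1.19]
False
t4.26 [0.5533 0.311  0.0891] F [0.1 0.6 0.2] T [ 0.02  0.02 -0.05] op 0.0847 gf 0.0 [ 0.03  0.89 -0.95  1.75  0.86  0.98 -1.24]
t4.93 [0.5534 0.3105 0.0892] F [-0.6 -1.3  2.3] T [-0.24  0.17 -0.03] op 0.0090 gf 43.5 [ 0.03  0.89 -0.95  1.75  0.86  0.98 -1.25]
```

View pics/g.png

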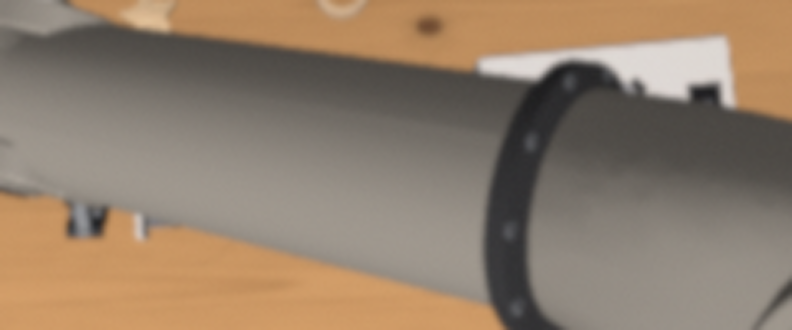

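The tab is gripped (opening 9 mm, 43 N), but the arm hides the tray from the top camera. I'll move to the pre-slot pose and check with the scene and wrist cameras.

Run:
```python
from h import *
th=A_P+np.pi
env.movel(put(pur(-.236),.0895),.1,rot=q(th)); st()
print(pur(-.236))
a,d=camera("scene");np.save("sd",d); b,_=camera("wrist")
A=cv2.resize(a[140:300,230:430],None,fx=2,fy=2,interpolation=cv2.INTER_CUBIC)
B=cv2.resize(b,(512,320)); W=np.zeros((320,912,3),np.uint8);W[:,:400]=A;W[:,400:]=B
cv2.imwrite("pics/pre.png",cv2.resize(W,(798,280)))
```

```text
t6.54 [0.5299 0.1716 0.0893] F [ 0.1 -0.2 -1.6] T [ 0.03 -0.04  0.02] op 0.0089 gf 43.0 [ 0.29  0.81 -0.97  1.94  0.88  0.89 -1.09]
[0.53012944 0.1714365 ]
```

View pics/pre.png

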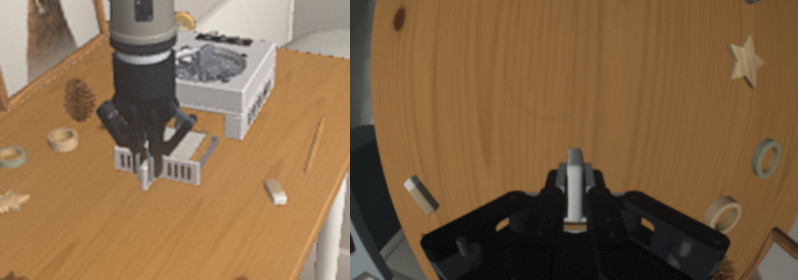

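The scene view shows the tray square in front of the slot; the wrist camera looks away from it. I'll insert with a low force stop.

Run:
```python
from h import *
s0=st()
for x in(-.205,-.16,-.116):
    r=env.movel(put(pur(x),.0895),.07,stop_force=8); s=st(); print(x,r)
    if r: break
```

```text
t6.64 [0.5299 0.1718 0.0893] F [-1.2 -0.6 -1.2] T [-0.01 -0.07 -0.02] op 0.0092 gf 43.0 [ 0.29  0.81 -0.97  1.94  0.88  0.89 -1.09]
t7.23 [0.5321 0.1399 0.0895] F [-0.3  0.7 -2.7] T [0.11 0.04 0.02] op 0.0095 gf 42.9 [ 0.35  0.8  -0.97  1.96  0.88  0.88 -1.04]
-0.205 False
t8.03 [0.5347 0.0957 0.0896] F [ 0.8 -0.1 -2.3] T [0.14 0.01 0.  ] op 0.0091 gf 42.9 [ 0.44  0.8  -0.98  1.97  0.88  0.87 -0.97]
-0.16 False
t8.80 [0.5374 0.0518 0.0896] F [ 0.7 -0.5 -1.3] T [ 0.14 -0.03 -0.02] op 0.0093 gf 42.9 [ 0.52  0.79 -0.98  1.98  0.88  0.87 -0.89]
-0.116 False
```

Run:
```python
from h import *
r=env.movel(put(pur(-.103),.0895),.03,stop_force=12); s=st(); print(r,np.array(s["tcp_pos"][:2])-pur(-.111))
env.grip(.04,40); env.dwell(.2); st()
a,d=camera("scene")
env.movel(put(pur(-.113),.17),.15); st()
print(pur(-.012))
b,d=camera("top")
A=cv2.resize(a[140:240,270:430],None,fx=2.5,fy=2.5,interpolation=cv2.INTER_CUBIC)
B=cv2.resize(b[140:240,310:470],None,fx=2.5,fy=2.5,interpolation=cv2.INTER_CUBIC)
cv2.imwrite("pics/in.png",np.hstack([A,B])[:, :800])
```

```text
t9.12 [0.5375 0.047  0.0894] F [ 0.2  1.6 -0.2] T [ 0.19 -0.14  0.02] op 0.0088 gf 43.2 [ 0.53  0.79 -0.98  1.98  0.88  0.87 -0.88]
True [-0.000256    0.00030375]
t9.72 [0.5369 0.0467 0.0889] F [-0.1  0.3 -0.1] T [ 0.03  0.03 -0.02] op 0.0400 gf 0.0 [ 0.53  0.79 -0.98  1.98  0.88  0.87 -0.88]
t10.47 [0.5373 0.0482 0.1694] F [ 0.5 -0.1 -0.4] T [ 0.01  0.01 -0.01] op 0.0401 gf 0.0 [ 0.6   0.69 -1.09  1.94  0.74  0.98 -0.78]
[ 0.54380431 -0.0521457 ]
```

View pics/in.png

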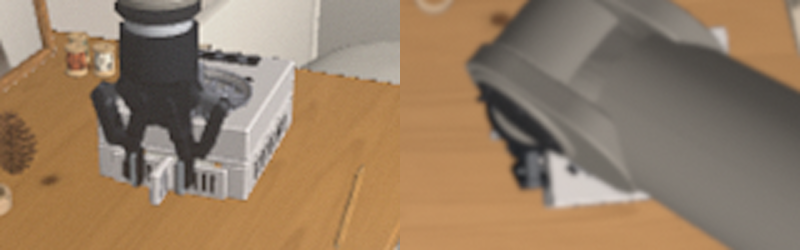

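The tray stopped on contact at its computed home (0.3 mm off). I'll confirm it is seated by pushing the tab's end with closed fingers, then go to the cap.

Run:
```python
from h import *
env.movel(put(pur(-.17),.15),.2); env.grip(0,40)
env.movel(put(pur(-.17),.102),.15,stop_force=10)
r=env.movel(put(pur(-.125),.102),.04,stop_force=18); s=st(); print("contact",r,s["tcp_pos"][:2]-pur(-.14))
env.movel(put(pur(-.17),.102),.15); env.movel(put(pur(-.17),.20),.2)
env.grip(.06,40)
tb=np.radians(86.4)
env.movel(put([.5437,-.0521],.20),.2,rot=q(tb)); st()
b,_=camera("wrist"); a,d=camera("scene"); np.save("sd2",d)
A=cv2.resize(a[140:240,290:450],(400,250),interpolation=cv2.INTER_CUBIC)
cv2.imwrite("pics/cap.png",np.hstack([A,cv2.resize(b,(400,250))]))
```

```text
t12.72 [0.5357 0.0754 0.1021] F [1.  1.7 1.4] T [ 0.34 -0.08 -0.06] op 0.0003 gf 0.8 [ 0.49  0.78 -1.    1.97  0.85  0.88 -0.9 ]
contact True [-0.00024324 -0.0001963 ]
t15.25 [ 0.5436 -0.0505  0.2003] F [ 0.4 -0.4  0.4] T [ 0.07  0.07 -0.02] op 0.0602 gf 0.0 [ 0.8   0.65 -1.1   1.91  0.68  1.02 -0.67]
```

View pics/cap.png

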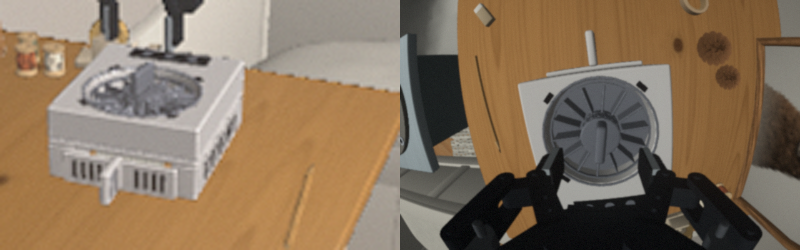

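The tray is seated with its panel flush on the face, and the bar lies between the open fingers. I'll grip the bar with the tips just above the skirt (TCP z 0.159), then test both directions.

Run:
```python
from h import *
tb=np.radians(86.4); P=put([.5437,-.0521],.159)
print(env.movel(P,.1,rot=q(tb),stop_force=10)); st()
env.grip(0,50); s=st(); t0=s["torque"][2]; P=[float(x) for x in s["tcp_pos"]]; P[:2]=[.5437,-.0521]
for sg in(1,-1):
    for k in range(1,6):
        a=sg*.04*k; t=s["time"]; env.movel(P,.05,rot=q(tb+a)); s=env.get_state(); print(round(a,2),"dt %.2f"%(s["time"]-t),"Tz %.3f"%(s["torque"][2]-t0),np.round(s["force"],1))
        if abs(s["torque"][2]-t0)>.35: break
    if abs(s["torque"][2]-t0)>.35: env.movel(P,.05,rot=q(tb)); s=env.get_state(); print("back",s["torque"][2]-t0)
    else: last=a; env.movel(P,.05,rot=q(tb)); s=env.get_state(); print("free",sg,s["torque"][2]-t0)
st()
```

```text
False
t15.91 [ 0.5435 -0.0519  0.1585] F [ 0.3 -0.1  0.1] T [ 0.01 -0.02  0.05] op 0.0600 gf 0.0 [ 0.76  0.7  -1.05  1.94  0.75  0.96 -0.72]
t16.42 [ 0.5435 -0.0522  0.1593] F [-2.7  0.3  5.1] T [-0.09  0.59 -0.07] op 0.0091 gf 51.8 [ 0.76  0.7  -1.05  1.93  0.75  0.96 -0.72]
0.04 dt 0.25 Tz -0.116 [-3.   0.1  3.5]
0.08 dt 0.25 Tz -0.402 [-4.3 -0.9  4.8]
back -0.038837869638960076
-0.04 dt 0.25 Tz 0.028 [-3.3  0.9  3.6]
-0.08 dt 0.25 Tz 0.058 [-1.8  0.9  1.3]
-0.12 dt 0.25 Tz 0.068 [ 1.1 -0.2  1.4]
-0.16 dt 0.25 Tz 0.106 [0.5 0.1 0.5]
-0.2 dt 0.25 Tz 0.137 [ 1.1 -0.1  1.6]
free -1 0.03563966259348001
t18.77 [ 0.5435 -0.0521  0.1594] F [-2.5  0.3  3.9] T [ 0.02  0.37 -0.03] op 0.0089 gf 51.8 [ 0.76  0.7  -1.05  1.93  0.75  0.96 -0.72]
```

It stops at +0.08 and turns freely in the negative direction, so the thread is left-handed. Now I'll unscrew it clockwise.

Run:
```python
from h import *
tb=np.radians(86.4); s=st(); P=[float(x) for x in s["tcp_pos"]]; P[:2]=[.5437,-.0521]
t0=s["torque"][2]
for a in(-.2,-.4,-.6,-.8,-1.0,-1.12,-1.24):
    t=s["time"]; env.movel(P,.05,rot=q(tb+a)); s=env.get_state(); print(a,"dt %.2f"%(s["time"]-t),"Tz %.3f"%(s["torque"][2]-t0),np.round(s["force"],1))
    if abs(s["torque"][2]-t0)>.6: break
st()
b,_=camera("wrist"); a,_=camera("scene")
A=cv2.resize(a[140:240,290:450],(400,250),interpolation=cv2.INTER_CUBIC)
cv2.imwrite("pics/turned.png",np.hstack([A,cv2.resize(b,(400,250))]))
```

```text
t18.77 [ 0.5435 -0.0521  0.1594] F [-2.5  0.3  3.9] T [ 0.02  0.37 -0.03] op 0.0089 gf 51.8 [ 0.76  0.7  -1.05  1.93  0.75  0.96 -0.72]
-0.2 dt 0.35 Tz 0.015 [ 0.5 -0.9  2. ]
-0.4 dt 0.35 Tz 0.042 [-1.1  0.3  2.3]
-0.6 dt 0.35 Tz -0.004 [-1.  -0.5  3.5]
-0.8 dt 0.35 Tz 0.049 [-0.1 -0.6  2. ]
-1.0 dt 0.35 Tz 0.068 [-0.1  0.2  2.6]
-1.12 dt 0.27 Tz 0.056 [-0.4  0.2  2.7]
-1.24 dt 0.27 Tz 0.064 [-0.4 -0.2  2.1]
t21.05 [ 0.5436 -0.0521  0.1593] F [-0.4 -0.2  2.1] T [ 0.01 -0.01  0.03] op 0.0088 gf 51.5 [ 0.58  0.58 -0.78  1.95  0.54  0.84 -1.78]
```

View pics/turned.png

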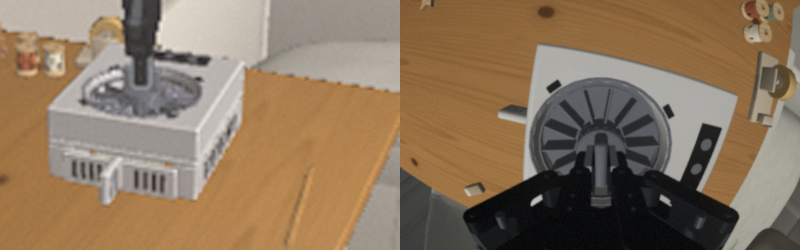

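The bar turned with the gripper by 1.24 rad, inside the lift-off window, with almost no torque. Now I'll lift straight up with a force guard.

Run:
```python
from h import *
s=st(); P=[.5437,-.0521,float(s["tcp_pos"][2])]
r=env.movel([P[0],P[1],P[2]+.026],.03,stop_force=10); st(); print("blocked",r)
if not r:
    env.movel([P[0],P[1],P[2]+.18],.12); env.dwell(.5); st()
    b,_=camera("wrist"); a,_=camera("scene")
    A=cv2.resize(a[60:240,250:450],(400,360),interpolation=cv2.INTER_CUBIC)
    cv2.imwrite("pics/up.png",np.hstack([A,cv2.resize(b,(400,360))]))
```

```text
t21.15 [ 0.5436 -0.0521  0.1593] F [-0.7 -0.2  2.5] T [-0.02  0.06  0.05] op 0.0091 gf 51.5 [ 0.58  0.58 -0.78  1.94  0.54  0.84 -1.79]
t22.17 [ 0.5436 -0.0521  0.1852] F [ 0.3  0.4 -0.9] T [0.04 0.01 0.  ] op 0.0089 gf 51.1 [ 0.6   0.54 -0.8   1.93  0.5   0.88 -1.76]
blocked False
t24.10 [ 0.5437 -0.0521  0.3393] F [ 0.5 -0.1 -1.2] T [ 0.02 -0.02 -0.07] op 0.0090 gf 51.1 [ 0.71  0.36 -0.91  1.78  0.31  1.15 -1.6 ]
```

View pics/up.png

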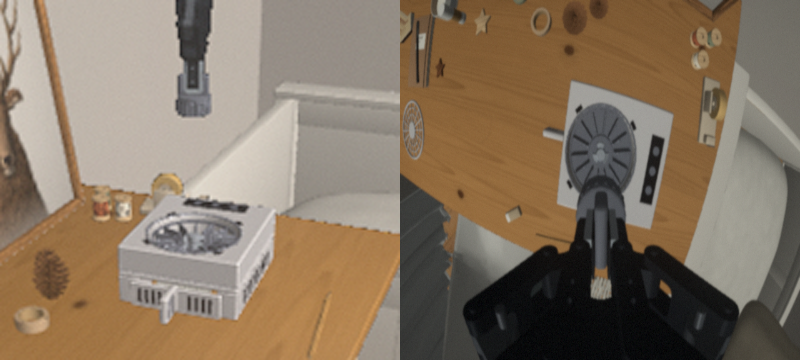

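The cap hangs upright in the gripper about 18 cm above its seat, the wheel is uncovered in the well, and the tray is home.

```bash
python3 -c "
from h import *
print(job.job_done())"
```

```text
the job is handed in; nothing more can be done
None
```

The filter tray is all the way in the slot, and the cap, whose thread is left-handed, was unscrewed clockwise and is held still and upright about 18 cm above the wheel; I left the small things on the desk alone and handed the job in at about 24 s.

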